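# Start the bench fume extractor with its pull knob

## Robot

A 7-joint arm with a two-finger parallel gripper is mounted at the origin on the work surface. World frame = base frame: x ahead of the robot, y to its left, z up, the work surface at z = 0. Lengths are in m, angles in rad, forces in N, time in s.
With the tool pointing down it reaches from about 0.425 to 0.925 m from the base axis. Payload 6.8 kg.
Tool frame: the origin (TCP) lies on the front face of the gripper's body, between the roots of the fingers; the fingertips stand 73 mm ahead of it and the grasp point (between the pads) lies 54 mm ahead of it (bot.finger_overhang is the z of the fingertips in the tool frame, in m); z points along the fingers, y is the line along which they close (so a half turn about z gives the same grasp; the last joint's range is limited). The gripper opens to 85 mm and grips with 20 to 120 N. Pads are 22 mm wide; open, the fingers measure 114 mm over their backs; the gripper's body (76 mm by 85 mm) begins 54 mm behind the grasp point. The pads swing forward as they close: fully open they stand 13 mm farther back than shut.
Start: joints at [1.176, 0.477, 0.022, 1.555, -0.011, 1.109, -0.083], TCP at [0.191, -0.647, 0.304] pointing down, gripper open.
Joint ranges: [-2.96, 2.96], [-0.34, 2.1], [-1.41, 1.46], [0.24, 2.44], [-1.37, 4.51], [0.17, 1.92], [-2.96, 2.96]. Speed limits (rad/s): [2.39, 2.39, 3.14, 3.14, 3.14, 3.14, 3.14].

## Interface

Orientations are given as a unit quaternion [w, x, y, z].
In Python, from station import bot gives the robot as it stands.
- The arm moves only by the tool servo_tool, never from a script. Its argument "motion" is one flat list of numbers, 7 for each row, row after row: the shift along the tool's x, y, z as a fraction of full scale, then the turn, a rotation vector about the tool's x, y, z as a fraction of full scale, then the closure, from 0 (fully open) to 1 (shut). In form: [tx, ty, tz, ax, ay, az, gripper, tx, ty, tz, ax, ay, az, gripper, ...]. A call has 1 to 5 rows; each row shifts and turns the commanded pose from where the row before left it, along the tool's axes as they then stand; what a row does not reach is not made up. Full scale, the value 1, is 0.02 m for a shift and 0.15 rad for a turn. A row lasts 1/8 s, in which the tool goes at most 62.5 mm and 10.7 degrees, less where a joint would pass 70% of its speed; a pose out of reach is approached as far as the arm can. A call with a number of a shift or a turn outside -1 to 1 is refused whole. A call with a gripper value outside its range is refused whole. The fingers move at their own pace and stop on an object; "grip_force" is the grip in N (left out, the last holds). Time passes only in rows, so rows that do not move let the fingers close. It gives the time, the measured TCP pose, the force, the opening and the grip force at its end, in the units of the state.
- bot.get_obs(): the state, without advancing time (a new reading comes with each control period).
- bot.read_camera(name): name is "scene" or "top" or "wrist"; returns the picture (480x640x3 uint8, red, green, blue); there is no depth.
- bot.get_calibration(name): a dict with "mtx" (3x3 intrinsics, pixels), "rvec" (rotation vector, rad) and "tvec" (3), from world to camera coordinates, as OpenCV has them. Camera axes: x right, y down, z forward; pixel columns grow to the right and rows downward; lengths in m; the calibration is good to about 2 mm. The wrist camera is an equidistant fisheye: a pixel r from the principal point sees the ray r / f radians off the axis. A picture is of the moment at which its call begins: read the wrist's pose just before it. get_calibration takes no time and is no camera call; for the wrist camera it gives the pose at the moment of the call.
- bot.hand_in(): hands the job in; it is judged then, once.
Trained networks look in the newest picture that a camera, given by its name, has taken for a name from the list of things; names that differ only in an ending like _2 or _b are one class to them, and where a whole thing is asked for, a point or a joint stands for the part that bears it (a point fixed in the world has none). Each returns a list of dicts, best first, with "p" (0 to 1); they miss things now and then, are a little off and sometimes report something else, mostly with a low value. They report only what shows in the picture. A call takes as long as a camera call.
- bot.boxes_of(camera, name): "uv" ([column, row] in pixels, amid what is visible of it).
The state is a dict: "t": time; "q": joint angles; "joint_vel": joint speeds; "joint_torque": joint torques, N m; "eef_pos": TCP position; "tool_rot": TCP orientation; "contact_force": force on the tool from outside, world axes, zero at the start; "torque": the same for the moment, N m; "gripper_width": opening from 0.0 (shut) to 1.0 (fully open); "grasp_force": force on a finger pad.
Only numpy, scipy, OpenCV 4.12 (cv2) and the standard library are available. Lean on these libraries where they do the work, as an engineer would, in place of code of your own. Each camera call takes 0.05 s, during which the arm holds its last target. There are 200 camera calls.

## Task

Switch on the fume extractor, the cream box with the round grille on top: take the knob on its top, pull it straight up to the end of its travel, hold it there for a moment, then let it go so that it springs back down and rests. The lamp supply beside it, with the squat dial and the fins, has the same pull knob: leave that one alone.

Things in the scene. Friction and masses are not known exactly. Their poses are not given: they have to be found in the camera images.
- extractor_knob_cap (a point): centre, half-way up, of the fume extractor's pull-knob cap: ribbed black upright cylinder, 30 mm across, 26 tall, on a 12 mm stem. At rest its underside is 18 mm above the flat box top, which is 70 mm above the bench. x axis: along the box, away from the knob end. Box: cream, 220 x 130 mm, fixed; low round grille 90 mm across on top, round metal spigot at the far end
- extractor_knob (a joint): pull knob of the fume extractor: metres out, 0 at rest (down), 0.020 at the upper stop. It slides straight up out of the box's top, 35 mm from the middle of the end nearer the robot. A spring pulls it back: 4 N to start it, 9 N at the stop; it does not latch and goes back to 0 when let go. The top is clear within 70 mm of it but for 3 mm trim
- lamp_knob_cap (a point): centre, half-way up, of the lamp supply's pull-knob cap: ribbed black upright cylinder, 30 mm across, 26 tall, on a 12 mm stem. At rest its underside is 18 mm above the flat box top, which is 70 mm above the bench. x axis: along the box, away from the knob end. Box: cream, 220 x 130 mm, fixed; squat fluted dial 51 mm across and cooling fins on top
- lamp_knob (a joint): pull knob of the lamp supply: metres out, 0 at rest (down), 0.020 at the upper stop. It slides straight up out of the box's top, 35 mm from the middle of the end nearer the robot. A spring pulls it back: 4 N to start it, 9 N at the stop; it does not latch and goes back to 0 when let go. The top is clear within 70 mm of it but for 3 mm trim

How it is judged:
On the way:
1. the fume extractor's knob is pulled up at least 14 mm of its 20 mm and held there for 0.2 s (value of joint extractor_knob above 0.014 m), for 0.2 s.
At the end, for the whole second after the job is handed in: After the pull, the fume extractor's knob has been let go and rests back down (within 3 mm of its rest position, not moving), and the lamp supply's knob is down too, within 3 mm (value of joint each of extractor_knob, lamp_knob below 0.003 m and velocity of joint extractor_knob between -0.01 and 0.01 m/s); the robot touches nothing.
It fails at once if the lamp supply's knob is pulled up by more than 5 mm (value of joint lamp_knob above 0.005 m).
It also fails if it takes over 26 s, if anything falls off the work surface, if the arm or the gripper's body presses on something with over 40 N, if the wrist force passes 120 N, or if a joint passes its speed limit or range.

## Working session

There is one attempt and no reset: what is moved stays moved. The work goes in short steps, Python scripts to look and compute and a tool call to move; the robot and the scene stay as the last step left them, time stands still between calls to the robot, and variables do not carry over. Pictures are saved under pics/ and viewed, at most 10 in all, crops included, and the job is handed in when it is done.

Besides the shell and the picture viewer there is one more tool, called after "Call:" by a JSON object that holds its "method" and its "body". servo_tool: Moves the arm, as the interface text tells. Shift numbers are shares of 0.02 m and turn numbers shares of 0.15 rad, none past 1 either way. Its arguments: {"type":"object","properties":{"motion":{"type":"array","items":{"type":"number","minimum":-1,"maximum":1}},"grip_force":{"type":"number"}},"required":["motion"]}

```bash
mkdir -p pics
cat > h.py <<'E'
import numpy as np, cv2
from station import bot
def ray(cam,uv):
    c=bot.get_calibration(cam);K=np.array(c["mtx"]);R=cv2.Rodrigues(np.array(c["rvec"],float))[0];t=np.array(c["tvec"],float).ravel()
    a=(uv[0]-K[0,2])/K[0,0];b=(uv[1]-K[1,2])/K[1,1]
    if cam=="wrist":
        r=np.hypot(a,b);s=np.sin(r)/r if r>1e-9 else 1;d=np.array([a*s,b*s,np.cos(r)])
    else: d=np.array([a,b,1.])
    return -R.T@t,R.T@d
def at(cam,uv,z):
    o,d=ray(cam,uv);return o+d*(z-o[2])/d[2]
E
python3 - <<'E'
from h import *
o=bot.get_obs();print(o["t"],o["eef_pos"],o["tool_rot"],o["contact_force"])
ims=[]
for c in("scene","top"):
    im=bot.read_camera(c);ims.append(im)
    for n in("extractor_knob_cap","lamp_knob_cap"):
        for b in bot.boxes_of(c,n)[:3]:print(c,n,b,at(c,b["uv"],.101).round(3))
cv2.imwrite("pics/a.png",ims[0][:,:,::-1]);cv2.imwrite("pics/b.png",ims[1][:,:,::-1])
E
```

```text
0.0 [ 0.1907885  -0.64698411  0.30291912] [-9.12246794e-04  9.89741294e-01  1.42868135e-01 -1.87259480e-04] [-0.31040375 -0.37535845  0.39141668]
scene extractor_knob_cap {'uv': [461.4, 317.3], 'p': 0.91} [0.503 0.266 0.101]
scene lamp_knob_cap {'uv': [253.6, 199.3], 'p': 0.72} [ 0.521 -0.173  0.101]
top extractor_knob_cap {'uv': [172.3, 252.1], 'p': 0.47} [0.509 0.259 0.101]
top extractor_knob_cap {'uv': [400.6, 249.3], 'p': 0.25} [ 0.526 -0.179  0.101]
top lamp_knob_cap {'uv': [400.6, 249.1], 'p': 0.78} [ 0.526 -0.179  0.101]
```

View pics/a.png

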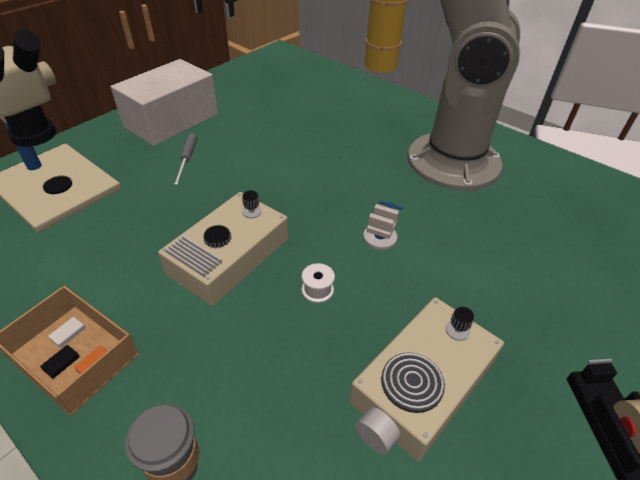

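View pics/b.png

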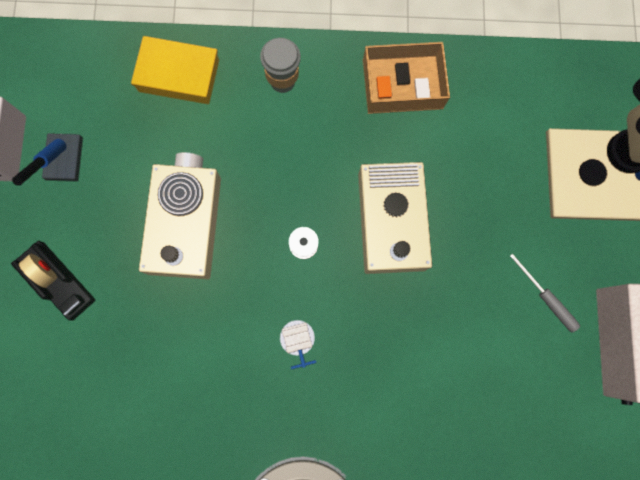

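The extractor, with the grille, is on the left of the top view: its knob is at (171,253) in the top picture and (461,317) in the scene picture, which puts it near (0.506, 0.262). The lamp knob is at (400,249) in the top picture, near y = -0.176. The two boxes are clearly told apart. I'll travel at height in an outward arc.

Call:
{"method": "servo_tool", "body": {"motion": [1,-0.6,0,0,0,0,0,1,-0.6,0,0,0,0,0,1,-0.6,0,0,0,0,0,1,-0.6,0,0,0,0,0,1,-0.6,0,0,0,0,0]}}

```text
t: 0.92
eef_pos: [0.2717, -0.5597, 0.3041]
tool_rot: [0.0, 0.99, 0.144, 0.0]
contact_force: [-0.2, -0.4, -0.2]
gripper_width: 0.997
grasp_force: 0.0
```

Call:
{"method": "servo_tool", "body": {"motion": [1,-0.6,0,0,0,0,0,1,-0.6,0,0,0,0,0,1,-0.6,0,0,0,0,0,1,-0.6,0,0,0,0,0,1,-0.6,0,0,0,0,0]}}

```text
t: 1.55
eef_pos: [0.3503, -0.4737, 0.3041]
tool_rot: [0.0, 0.99, 0.144, 0.0]
contact_force: [-0.7, -0.5, -0.1]
gripper_width: 0.998
grasp_force: 0.0
```

Call:
{"method": "servo_tool", "body": {"motion": [1,-0.6,0,0,0,0,0,1,-0.6,0,0,0,0,0,1,-0.6,0,0,0,0,0,1,-0.6,0,0,0,0,0,1,-0.6,0,0,0,0,0]}}

```text
t: 2.17
eef_pos: [0.4289, -0.3877, 0.3042]
tool_rot: [0.0, 0.99, 0.144, 0.0]
contact_force: [-0.1, -0.4, -0.4]
gripper_width: 1.003
grasp_force: 0.0
```

Call:
{"method": "servo_tool", "body": {"motion": [0.43,-1,0,0,0,0,0,0.43,-1,0,0,0,0,0,0.43,-1,0,0,0,0,0,0.43,-1,0,0,0,0,0,0.43,-1,0,0,0,0,0]}}

```text
t: 2.8
eef_pos: [0.4401, -0.2803, 0.304]
tool_rot: [0.0, 0.99, 0.143, -0.0]
contact_force: [-0.5, 0.1, -0.2]
gripper_width: 0.999
grasp_force: 0.0
```

Call:
{"method": "servo_tool", "body": {"motion": [0.43,-1,0,0,0,0,0,0.43,-1,0,0,0,0,0,0.43,-1,0,0,0,0,0,0.43,-1,0,0,0,0,0,0.43,-1,0,0,0,0,0]}}

```text
t: 3.42
eef_pos: [0.4529, -0.1725, 0.304]
tool_rot: [0.0, 0.99, 0.143, -0.0]
contact_force: [1.3, 0.9, -1.0]
gripper_width: 0.999
grasp_force: 0.0
```

Call:
{"method": "servo_tool", "body": {"motion": [0.43,-1,0,0,0,0,0,0.43,-1,0,0,0,0,0,0.43,-1,0,0,0,0,0,0.43,-1,0,0,0,0,0,0.43,-1,0,0,0,0,0]}}

```text
t: 4.05
eef_pos: [0.4657, -0.0646, 0.304]
tool_rot: [0.0, 0.99, 0.143, -0.0]
contact_force: [-0.4, 0.1, -1.0]
gripper_width: 0.999
grasp_force: 0.0
```

Call:
{"method": "servo_tool", "body": {"motion": [0.43,-1,0,0,0,0,0,0.43,-1,0,0,0,0,0,0.43,-1,0,0,0,0,0,0.43,-1,0,0,0,0,0,0.43,-1,0,0,0,0,0]}}

```text
t: 4.68
eef_pos: [0.4786, 0.0432, 0.3039]
tool_rot: [0.0, 0.99, 0.143, -0.0]
contact_force: [0.4, 0.3, -0.5]
gripper_width: 1.004
grasp_force: 0.0
```

Call:
{"method": "servo_tool", "body": {"motion": [0.43,-1,0,0,0,0,0,0.43,-1,0,0,0,0,0,0.43,-1,0,0,0,0,0,0.43,-1,0,0,0,0,0,0.43,-1,0,0,0,0,0]}}

```text
t: 5.3
eef_pos: [0.4916, 0.1511, 0.3039]
tool_rot: [0.0, 0.99, 0.143, 0.0]
contact_force: [-0.4, -0.5, -0.8]
gripper_width: 1.002
grasp_force: 0.0
```

Call:
{"method": "servo_tool", "body": {"motion": [0.43,-1,0.5,0,0,0,0,0.43,-1,0.5,0,0,0,0,0.43,-1,0.5,0,0,0,0,0,0,0.5,0,0,0,0,0,0,0,0,0,0,0]}}

```text
t: 5.92
eef_pos: [0.4995, 0.2141, 0.2631]
tool_rot: [0.001, 0.99, 0.143, -0.001]
contact_force: [-0.4, 0.3, -0.1]
gripper_width: 1.001
grasp_force: 0.0
```

Run:
```python
from h import *
from scipy.spatial.transform import Rotation as Ro
o=bot.get_obs();w=o["tool_rot"];R=Ro.from_quat([*w[1:],w[0]]);p=np.array(o["eef_pos"]);print(o["t"],p,w,np.array(o["q"]).round(2))
im=bot.read_camera("wrist")
for b in bot.boxes_of("wrist","extractor_knob_cap")[:3]:
    x=at("wrist",b["uv"],.101);print(b,x.round(4),"tool",R.inv().apply(x-p).round(4))
cv2.imwrite("pics/c.png",im[:,:,::-1])
```

```text
5.925 [0.49946111 0.21409961 0.26305115] [ 7.87272032e-04  9.89766857e-01  1.42688632e-01 -9.50532036e-04] [-0.14  0.35 -0.47  1.89  0.19  0.95 -1.98]
{'uv': [242.8, 213.8], 'p': 0.6} [0.5065 0.2676 0.101 ] tool [ 0.0222 -0.0496  0.1619]
```

View pics/c.png

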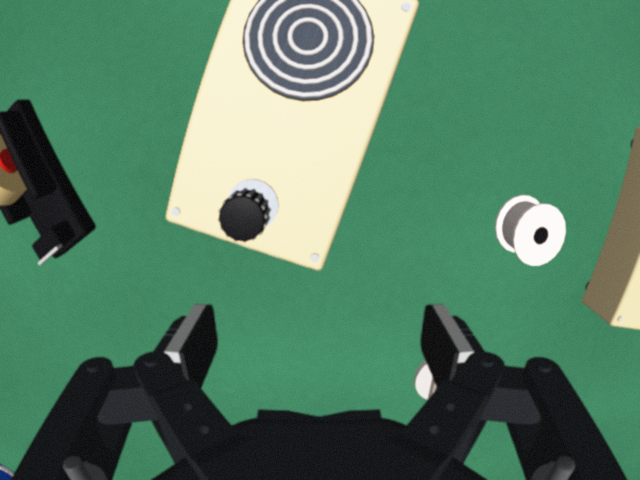

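The wrist picture shows the grille box with its knob cap at (245,214), in agreement with the network. I'll centre over it and come down to just above the cap.

Call:
{"method": "servo_tool", "body": {"motion": [0.37,-0.83,0.75,0,0,0,0,0.37,-0.83,0.75,0,0,0,0,0.37,-0.83,0.75,0,0,0,0,0,0,0.75,0,0,0,0,0,0,0,0,0,0,0]}}

```text
t: 6.65
eef_pos: [0.5072, 0.2676, 0.2028]
tool_rot: [0.001, 0.99, 0.142, -0.001]
contact_force: [0.7, -0.8, -0.9]
gripper_width: 1.0
grasp_force: 0.0
```

Run:
```python
from h import *
from scipy.spatial.transform import Rotation as Ro
o=bot.get_obs();w=o["tool_rot"];R=Ro.from_quat([*w[1:],w[0]]);p=np.array(o["eef_pos"]);print(o["t"],p,w)
im=bot.read_camera("wrist")
for b in bot.boxes_of("wrist","extractor_knob_cap")[:3]:
    x=at("wrist",b["uv"],.101);print(b,x.round(4),"tool",R.inv().apply(x-p).round(4))
cv2.imwrite("pics/d.png",im[:,:,::-1])
```

```text
6.65 [0.50717146 0.2676329  0.20284496] [ 8.70309429e-04  9.89816104e-01  1.42345245e-01 -1.07436506e-03]
{'uv': [319.5, 287.8], 'p': 0.84} [0.5046 0.2668 0.101 ] tool [-2.500e-03 -1.000e-04  1.019e-01]
```

View pics/d.png

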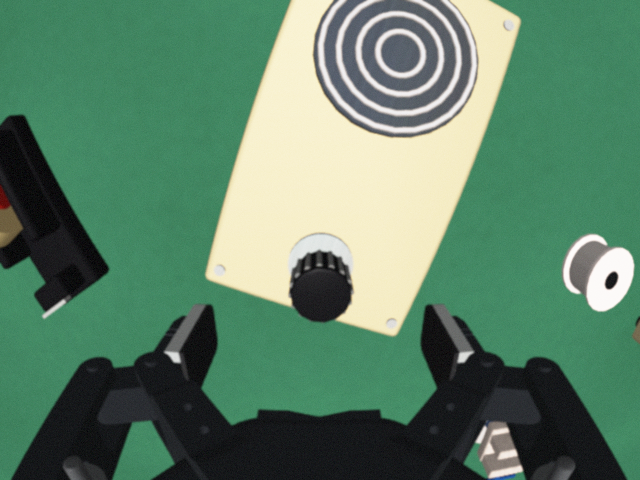

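The cap sits centred between the fingers at (320,287), and its measured x/y agrees with the first look. I'll descend, close, then pull.

Call:
{"method": "servo_tool", "body": {"motion": [-0.05,0,0.5,0,0,0,0,0,0,0.5,0,0,0,0,0,0,0.5,0,0,0,0,0,0,0.5,0,0,0,0,0,0,0.5,0,0,0,0], "grip_force": 60}}

```text
t: 7.38
eef_pos: [0.5065, 0.2691, 0.1531]
tool_rot: [0.0, 0.99, 0.143, -0.0]
contact_force: [-0.4, -0.5, 0.4]
gripper_width: 0.999
grasp_force: 0.0
```

Call:
{"method": "servo_tool", "body": {"motion": [0,0,0,0,0,0,1,0,0,0,0,0,0,1,0,0,0,0,0,0,1,0,0,0,0,0,0,1,0,0,0,0,0,0,1]}}

```text
t: 8.0
eef_pos: [0.5076, 0.267, 0.155]
tool_rot: [0.002, 0.99, 0.142, 0.0]
contact_force: [-0.3, -6.4, 7.1]
gripper_width: 0.335
grasp_force: 58.7
```

Call:
{"method": "servo_tool", "body": {"motion": [0,0,-0.25,0,0,0,1,0,0,-0.25,0,0,0,1,0,0,-0.25,0,0,0,1,0,0,-0.25,0,0,0,1,0,0,0,0,0,0,1]}}

```text
t: 8.62
eef_pos: [0.5075, 0.2668, 0.1733]
tool_rot: [0.001, 0.99, 0.142, 0.0]
contact_force: [5.2, -2.9, -8.7]
gripper_width: 0.331
grasp_force: 59.7
```

A downward force of 8.7 N matches the spring near the stop. I'll pull a little further, hold and check.

Call:
{"method": "servo_tool", "body": {"motion": [0,0,-0.1,0,0,0,1,0,0,0,0,0,0,1,0,0,0,0,0,0,1,0,0,0,0,0,0,1,0,0,0,0,0,0,1]}}

```text
t: 9.25
eef_pos: [0.5076, 0.2668, 0.175]
tool_rot: [0.001, 0.99, 0.142, 0.0]
contact_force: [4.7, -3.0, -9.0]
gripper_width: 0.333
grasp_force: 60.5
```

Run:
```python
from h import *
im=bot.read_camera("scene");o=bot.get_obs();print(o["t"],o["contact_force"])
cv2.imwrite("pics/e.png",cv2.resize(im[240:400,360:560],None,fx=3,fy=3)[:,:,::-1])
```

```text
9.3 [ 5.27846828 -2.71570221 -9.12726315]
```

View pics/e.png

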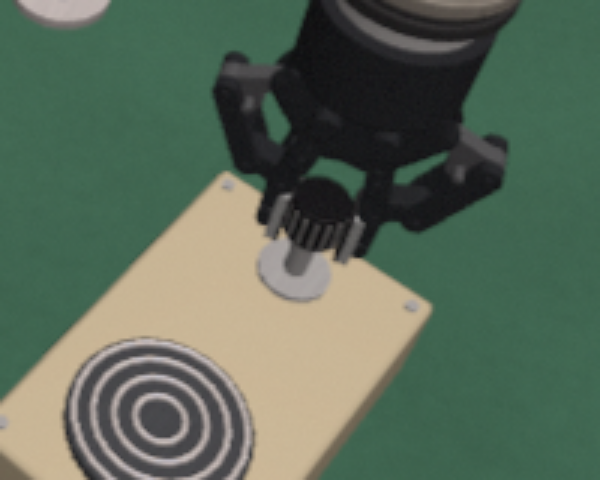

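The crop shows the cap at (320,210), held between the pads with the stem exposed under it, and the force is 9 N, the stop value. I'll let it go and rise.

Call:
{"method": "servo_tool", "body": {"motion": [0,0,0,0,0,0,0,0,0,0,0,0,0,0,0,0,0,0,0,0,0,0,0,0,0,0,0,0,0,0,0,0,0,0,0]}}

```text
t: 9.93
eef_pos: [0.5066, 0.2692, 0.176]
tool_rot: [-0.0, 0.99, 0.143, 0.0]
contact_force: [0.5, -0.3, -0.2]
gripper_width: 1.0
grasp_force: 0.0
```

Call:
{"method": "servo_tool", "body": {"motion": [0,0,-0.8,0,0,0,0,0,0,-1,0,0,0,0,0,0,-1,0,0,0,0,0,0,-1,0,0,0,0,0,0,-1,0,0,0,0]}}

```text
t: 10.55
eef_pos: [0.5066, 0.2692, 0.2738]
tool_rot: [-0.0, 0.99, 0.143, 0.001]
contact_force: [0.2, -0.4, 0.6]
gripper_width: 1.002
grasp_force: 0.0
```

Call:
{"method": "servo_tool", "body": {"motion": [0,0,0,0,0,0,0,0,0,0,0,0,0,0,0,0,0,0,0,0,0]}}

```text
t: 10.92
eef_pos: [0.5062, 0.2688, 0.271]
tool_rot: [0.0, 0.99, 0.143, -0.001]
contact_force: [-1.1, 0.1, -0.1]
gripper_width: 0.998
grasp_force: 0.0
```

Run:
```python
from h import *
im=bot.read_camera("scene");o=bot.get_obs();print(o["t"],o["contact_force"],o["eef_pos"],o["gripper_width"])
cv2.imwrite("pics/f.png",cv2.resize(im[240:400,360:560],None,fx=3,fy=3)[:,:,::-1])
```

```text
10.975 [-0.51551548 -0.10290515  0.32822539] [0.50626724 0.26879724 0.2710736 ] 0.9952866793830105
```

View pics/f.png

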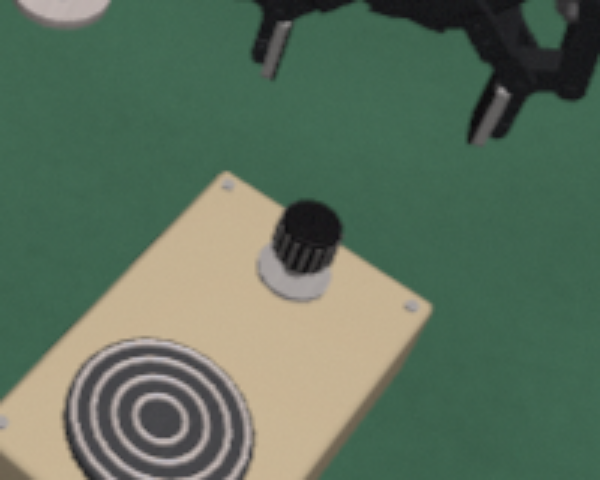

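The cap has sprung back down to its rest position at (308,238) in the crop, and the gripper is clear above it.

```bash
python3 -c "
from station import bot
print(bot.hand_in())"
```

```text
the job is handed in; nothing more can be done
None
```

I pulled the fume extractor's knob up to about its stop (9 N on the wrist), held it about 0.6 s and let it go; it sprang back down. I never touched the lamp supply's knob, and I handed the job in at about 11 s; no verdict came back.

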